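Set up the dipping cups and hold a dowel end over them with tongs

ROBOT

A 6-joint arm with a two-finger parallel gripper is mounted at the origin on a cart in front of the work surface, level with it; the furniture and walls round the work are solid. World frame = base frame: x ahead of the robot, y to its left, z up, the work surface at z = 0. Lengths are in m, angles in rad, forces in N, time in s.
With the tool pointing down it reaches from about 0.25 to 0.775 m from the base axis. Payload 4 kg.
Tool frame: the origin (TCP) lies between the finger pads; the fingertips stand 14 mm ahead of it and the grasp point (between the pads) lies 5 mm behind it (nose_length is the distance from the TCP to the fingertips, in m); z points along the fingers, y is the line along which they close (so a half turn about z gives the same grasp; the last joint's range is limited). The gripper opens to 94 mm and grips with 3 to 60 N. Pads are 16 mm wide; open, the fingers measure 119 mm over their backs; the gripper's body (75 mm by 177 mm) begins 78 mm behind the grasp point.
Start: joints at [-1.3, 0.087, 1.371, -0, 1.684, -0.103], TCP at [0.201, -0.512, 0.22] pointing down, gripper open.
Joint ranges: [-3.1, 3.1], [-0.76, 2.03], [0.27, 2.55], [-1.08, 4.22], [0.17, 2.65], [-2.57, 2.57]. Speed limits (rad/s): [2.79, 2.79, 3.14, 3.14, 3.14, 3.14].

INTERFACE

Orientations are given as [roll, pitch, yaw] about the fixed x, y, z axes, in that order (R = Rz(yaw) Ry(pitch) Rx(roll)).
In Python, from bench import * gives the robot as it stands.
- The arm moves only by the tool move_arm, never from a script. Its argument "steps" is one flat list of numbers, 7 for each row, row after row: the turn, a rotation vector about the world's x, y, z in rad, then the shift along the world's x, y, z in m, then the opening, from 0 (shut) to 1 (fully open). A call has 1 to 12 rows; each row is the pose to reach, as a shift and turn from the pose commanded when the call began; what a row does not reach only later rows make up. A row lasts 1/10 s, in which the tool goes at most 50 mm and 8.59 degrees, less where a joint would pass 70% of its speed; a pose out of reach is approached as far as the arm can. A call with a gripper value outside its range is refused whole. The fingers move at their own pace and stop on an object; the grip force is fixed at half the most. Time passes only in rows, so rows that repeat a pose let the fingers close. It gives the time, the measured TCP pose, the force, the opening and the grip force at its end, in the units of the state.
- get_obs(): the state, without advancing time (a new reading comes with each control period).
- snapshot(name): name is "side" or "top"; returns (picture, depth): 480x640x3 uint8, red, green, blue; 480x640 float32, m along the optical axis (not along the pixel's ray), 0 where there is no reading.
- camera_model(name): a dict with "fx", "fy", "cx", "cy" (pixels), "rvec" (rotation vector, rad) and "tvec" (3), from world to camera coordinates, as OpenCV has them. Camera axes: x right, y down, z forward; pixel columns grow to the right and rows downward; lengths in m; the calibration is good to about 2 mm. A picture is of the moment at which its call begins. camera_model takes no time and is no camera call.
- close_job(): hands the job in; it is judged then, once.
Trained networks look in the newest picture that a camera, given by its name, has taken for a name from the list of things; names that differ only in an ending like _2 or _b are one class to them, and where a whole thing is asked for, a point or a joint stands for the part that bears it (a point fixed in the world has none). Each returns a list of dicts, best first, with "score" (0 to 1); they miss things now and then, are a little off and sometimes report something else, mostly with a low value. They report only what shows in the picture. A call takes as long as a camera call.
- silhouettes(camera, target): "pixels" (480x640 bool, what is visible of it) and "uv" ([column, row] in pixels, amid what is visible of it).
- spot_point(camera, target): "uv" ([column, row] in pixels: a listed point, or the origin of a listed thing).
The state is a dict: "time": time; "joint_positions": joint angles; "qvel": joint speeds; "joint_torque": joint torques, N m; "tool_pos": TCP position; "ee_rot": TCP orientation; "wrist_force": force on the tool from outside, world axes, zero at the start; "wrist_torque": the same for the moment, N m; "width": finger opening in m; "finger_force": force on a finger pad.
Only numpy, scipy, OpenCV 4.12 (cv2) and the standard library are available. Lean on these libraries where they do the work, as an engineer would, in place of code of your own. Each camera call takes 0.05 s, during which the arm holds its last target. There are 200 camera calls.

TASK

Get ready to dip a dowel end: nest the three empty metal vessels in size order, the short cup standing in the shallow dish and the tall slim tube standing in the cup, and let go of them. Then lift the spring tongs out of their wooden holder, squeeze them on the dowel end that stands on the worktop, and finish while still holding it in the tongs, upright, with its lower end 2 to 8 cm above the tube's mouth and over the middle of it. Handle the dowel end only with the tongs, and leave the other things on the worktop where they are.

Things in the scene. Friction and masses are not known exactly. Their poses are not given: they have to be found in the camera images.
- dish: shallow round steel dish, loose, 116 mm across, 22 mm high, wall 3 mm, floor 5 mm thick; origin at the centre of its underside, z up
- cup: short straight round metal cup, loose, 60 mm outer diameter, 55 mm high, wall 3 mm (54 mm inside), floor 4 mm thick, 0.14 kg; origin at the centre of its underside, z up. It can be gripped from above across its outside near the rim
- tube: tall slim straight round metal tube closed at the bottom, loose, 40 mm outer diameter, 88 mm high, wall 3 mm (34 mm inside), floor 4 mm thick, 0.12 kg; origin at the centre of its underside, z up. It starts on one of two places, the cup on the other
- holder: open-topped wooden holder fixed to the worktop, 36 mm (x) by 92 mm (y), with screw feet to 134 mm (y), 50 mm high, inner space 26 by 82 mm, floor 5 mm; the tongs stand loosely in it, jaws on its floor; origin at the centre of its underside, the tongs' arms spread along its y
- tongs: spring tongs, 0.1 kg, standing jaws down in the holder: two steel arms on a spring hinge at the top, swinging symmetrically, spread along y. Origin midway between the arms, level with the lowest point of the open jaws; z up. Hinge axis along x at z = 110 mm, its barrel (8 mm radius) is the highest part. Squeeze the two grip bulges to close the jaws; let go and they spring open
- tongs_grip (a point): point midway between the tongs' two black rubber grip bulges (round bars along x, 24 mm long, radius 8 mm, 31 mm (open) to 34 mm (closed) below the hinge). Width over the bulges: 53 mm sprung open; 46 mm leaves the jaws about 34 mm apart and takes 6 N; 40 mm closes the jaws to 16 mm and takes 12 N. A 46 mm squeeze is enough to carry the tongs
- tongs_jaws (a point): point midway between the tongs' jaws: rubber pads 16 mm wide and 16 mm high, 106 mm below the hinge and 72 mm below the bulges when closed; 58 mm apart when sprung open
- dowel: sawn end of wooden dowel standing upright on the worktop, 16 mm thick, 47 mm long, 0.02 kg; it behaves like a 16 mm square bar whose faces look along its x and y; origin at the centre of its underside, z up along its length
- screw_box: bystander: small card box of screws, 38x18x43 mm; origin at the centre of its underside; leave alone
- paint_pot: bystander: small round hobby paint pot, 34 mm across, 40 mm high; origin at the centre of its underside; leave alone
- nut: bystander: hexagon nut lying flat, 19 mm across flats, 10 mm high; origin at the centre of its underside; leave alone

How it is judged:
By the outcome, as a careful person would: the job done as asked, in the order asked, and still so for the second after the job is handed in, while the arm keeps its last pose, push and grip.
It also fails if it takes over 70 s, if anything falls off the work surface, if the arm or the gripper's body presses on something with over 40 N, if the wrist force passes 120 N, or if a joint passes its speed limit or range.

## Working session

There is one attempt and no reset: what is moved stays moved. The work goes in short steps, Python scripts to look and compute and a tool call to move; the robot and the scene stay as the last step left them, time stands still between calls to the robot, and variables do not carry over. Pictures are saved under pics/ and viewed, at most 10 in all, crops included, and the job is handed in when it is done.

Besides the shell and the picture viewer there is one more tool, called after "Emit:" as name(argument=value, ...) on one line, values as JSON. move_arm: Moves the arm, as the interface text tells. Its arguments: {"type":"object","properties":{"steps":{"type":"array"}},"required":["steps"]}

```bash
ls; mkdir -p pics
cat > h.py <<'E'
from bench import *
import numpy as np, cv2
def cam(n):
    m=camera_model(n); R=cv2.Rodrigues(np.array(m['rvec'],float))[0]; return m,R,np.array(m['tvec'],float).ravel()
def ray(n,uv):
    m,R,t=cam(n); d=R.T@np.array([(uv[0]-m['cx'])/m['fx'],(uv[1]-m['cy'])/m['fy'],1]); return -R.T@t,d
def onz(n,uv,z):
    o,d=ray(n,uv); return o+d*(z-o[2])/d[2]
def cloud(n,depth,mask):
    m,R,t=cam(n); v,u=np.nonzero(mask&(depth>0)); z=depth[v,u]
    P=np.stack([(u-m['cx'])/m['fx']*z,(v-m['cy'])/m['fy']*z,z],1); return (P-t)@R
E
python3 - <<'E'
from h import *
for n in('top','side'):
    p,d=snapshot(n); cv2.imwrite(f'pics/{n}0.png',p[:,:,::-1]); np.savez(f'{n}0.npz',p=p,d=d)
    m,R,t=cam(n); print(n,m['fx'],(-R.T@t).round(3),R[2].round(3))
    for o in['dish','cup','tube','holder','tongs','dowel','screw_box','paint_pot','nut']:
        for s in silhouettes(n,o)[:2]:
            P=cloud(n,d,s['pixels'])
            if len(P): print(o,round(s['score'],2),np.round(s['uv']),len(P),'lo',np.percentile(P,2,0).round(3),'hi',np.percentile(P,98,0).round(3))
    for o in['tongs_grip','tongs_jaws']:
        print(o,[(round(s['score'],2),np.round(s['uv'],1)) for s in spot_point(n,o)[:2]])
print(get_obs())
E
```

```text
pics
top 433.69311012821606 [0.341 0.003 1.179] [ 0.173  0.009 -0.985]
dish 0.66 [332. 256.] 1447 lo [ 0.459 -0.071  0.001] hi [0.564 0.035 0.025]
cup 0.83 [205. 273.] 489 lo [0.43  0.276 0.001] hi [0.487 0.333 0.059]
tube 0.59 [253. 284.] 266 lo [0.418 0.165 0.003] hi [0.456 0.202 0.092]
holder 0.76 [416. 247.] 435 lo [ 0.509 -0.356  0.001] hi [ 0.559 -0.227  0.055]
holder 0.68 [248. 212.] 152 lo [0.613 0.18  0.007] hi [0.642 0.21  0.046]
tongs 0.51 [435. 244.] 229 lo [ 0.522 -0.317  0.018] hi [ 0.551 -0.26   0.124]
tongs 0.16 [418. 248.] 473 lo [ 0.507 -0.355  0.001] hi [ 0.561 -0.228  0.056]
dowel 0.52 [407. 278.] 48 lo [ 0.439 -0.231  0.007] hi [ 0.453 -0.217  0.05 ]
screw_box 0.55 [382. 210.] 149 lo [ 0.611 -0.185 -0.   ] hi [ 0.649 -0.159  0.048]
paint_pot 0.43 [247. 212.] 164 lo [0.613 0.18  0.006] hi [0.643 0.212 0.046]
tongs_grip [(0.64, array([442.4, 240.5]))]
tongs_jaws [(0.19, array([438.1, 240.4]))]
side 540.4880123516916 [ 0.328 -0.992  0.561] [ 0.2    0.881 -0.428]
dish 0.73 [302. 279.] 1643 lo [ 0.455 -0.079  0.003] hi [0.561 0.036 0.024]
cup 0.75 [267. 211.] 245 lo [
[... 868 characters left out ...]
_jaws []
{'time': 1.2, 'joint_positions': array([-1.30011238e+00,  8.72104636e-02,  1.37069191e+00,  1.00537678e-05,
        1.68363863e+00, -1.03095847e-01]), 'qvel': array([ 0.00114234, -0.0005637 , -0.00077883,  0.00040117,  0.00264382,
       -0.00034776]), 'joint_torque': array([ 2.28064950e-03, -3.40047884e+01, -3.02595019e+01,  7.21516600e-02,
        2.38067127e-02, -2.15872240e-05]), 'tool_pos': array([ 0.20082848, -0.51203231,  0.21950426]), 'ee_rot': array([ 3.14154025e+00, -4.62159502e-06,  3.73780927e-01]), 'wrist_force': array([0.39683107, 0.16701362, 0.57079148]), 'wrist_torque': array([-0.0290402 , -0.01193773,  0.01184074]), 'finger_force': 0.0, 'width': 0.09376987488842317}
```

Run:
```python
from h import *
from scipy.optimize import least_squares
for n in('top','side'):
    f=np.load(f'{n}0.npz'); d=f['d']; p=f['p']
    P=cloud(n,d,d>0)
    def sel(x0,x1,y0,y1,z0,z1): return P[(P[:,0]>x0)&(P[:,0]<x1)&(P[:,1]>y0)&(P[:,1]<y1)&(P[:,2]>z0)&(P[:,2]<z1)]
    for nm,c,R,h,w in(('dish',(.511,-.02),.058,.022,3),('cup',(.459,.304),.03,.055,3),('tube',(.436,.182),.02,.088,3)):
        Q=sel(c[0]-R-.02,c[0]+R+.02,c[1]-R-.02,c[1]+R+.02,h-.005,h+.008)
        r=least_squares(lambda q:np.hypot(Q[:,0]-q[0],Q[:,1]-q[1])-(R-.0015),c,loss='soft_l1',f_scale=.001)
        print(n,nm,len(Q),r.x.round(4),'rms',np.sqrt(np.mean(r.fun**2)).round(4),Q[:,2].mean().round(4))
    for nm,b in(('holder',(.49,.58,-.34,-.24,.04,.058)),('dowelTop',(.42,.47,-.25,-.2,.042,.055)),('dowel',(.42,.47,-.25,-.2,.01,.055)),('hinge',(.49,.58,-.34,-.24,.108,.13)),('grips',(.49,.58,-.34,-.23,.065,.1)),('tongs',(.49,.58,-.34,-.24,.06,.13)),('box',(.59,.67,-.2,-.14,.038,.05))):
        Q=sel(*b)
        if len(Q)>3:
            r=cv2.minAreaRect((Q[:,:2]*1000).astype(np.float32)); print(n,nm,len(Q),np.round(r[0],1),np.round(r[1],1),round(r[2],1),'mean',Q.mean(0).round(4),'lo',Q.min(0).round(4),'hi',Q.max(0).round(4))
f=np.load('top0.npz')['p'];g=np.load('side0.npz')['p']
a=cv2.resize(f[170:320,170:490],(800,375));b=cv2.resize(g[190:400,240:420],(514,600),interpolation=cv2.INTER_CUBIC)
cv2.imwrite('pics/a.png',a[:,:,::-1]);cv2.imwrite('pics/b.png',b[:,:,::-1])
```

```text
top dish 228 [ 0.5096 -0.0178] rms 0.0014 0.023
top cup 131 [0.459  0.3056] rms 0.0015 0.0556
top tube 87 [0.4375 0.1843] rms 0.0014 0.0887
top holder 194 [ 537.2 -291.7] [36.6 92.7] 14.8 mean [ 0.5329 -0.2867  0.0495] lo [ 0.5093 -0.3396  0.0403] hi [ 0.5642 -0.2434  0.0577]
top dowelTop 34 [ 447.2 -224.5] [13.3 14.8] 1.3 mean [ 0.4468 -0.2248  0.0475] lo [ 0.4404 -0.2318  0.0422] hi [ 0.454  -0.2171  0.0506]
top dowel 48 [ 446.2 -224.3] [14.8 15.6] 3.5 mean [ 0.446  -0.2231  0.0423] lo [ 0.4387 -0.2318  0.0111] hi [ 0.454  -0.2164  0.0506]
top hinge 77 [ 536.5 -290.7] [21.4 24.6] 12.2 mean [ 0.5359 -0.289   0.1182] lo [ 0.5253 -0.3026  0.108 ] hi [ 0.5478 -0.2774  0.1251]
top grips 100 [ 536.8 -291.7] [23.1 52.4] 14.6 mean [ 0.5343 -0.2841  0.0896] lo [ 0.5203 -0.319   0.0669] hi [ 0.554  -0.2646  0.0996]
top tongs 195 [ 536.6 -291. ] [23.1 53.9] 14.6 mean [ 0.5348 -0.2856  0.1011] lo [ 0.5203 -0.319   0.0606] hi [ 0.554  -0.2646  0.1251]
top box 98 [ 630.  -167.6] [16.6 37. ] 88.8 mean [ 0.6302 -0.1676  0.0444] lo [ 0.6114 -0.1762  0.0381] hi [ 0.6486 -0.1591  0.0491]
side dish 40
[... 387 characters left out ...]
25 -0.2193  0.0502]
side dowel 223 [ 444.  -229.3] [17.5 16.8] 25.2 mean [ 0.444  -0.2325  0.0326] lo [ 0.4363 -0.2377  0.0102] hi [ 0.4525 -0.2193  0.0502]
side hinge 180 [ 535.1 -297.8] [24.4 20.6] 6.9 mean [ 0.5345 -0.2992  0.1174] lo [ 0.5222 -0.3079  0.108 ] hi [ 0.5472 -0.2872  0.1247]
side grips 427 [ 533.4 -297. ] [24.5 54.1] 18.2 mean [ 0.5347 -0.3027  0.0853] lo [ 0.5168 -0.3234  0.0651] hi [ 0.5523 -0.2675  0.0999]
side tongs 695 [ 534.3 -295.2] [25.  56.8] 15.0 mean [ 0.5348 -0.3019  0.0937] lo [ 0.5168 -0.324   0.06  ] hi [ 0.5523 -0.2675  0.1247]
side box 162 [ 627.6 -170.9] [37.5 23.7] 2.2 mean [ 0.627  -0.1741  0.043 ] lo [ 0.609  -0.183   0.0381] hi [ 0.6464 -0.1591  0.0465]
```

View pics/a.png

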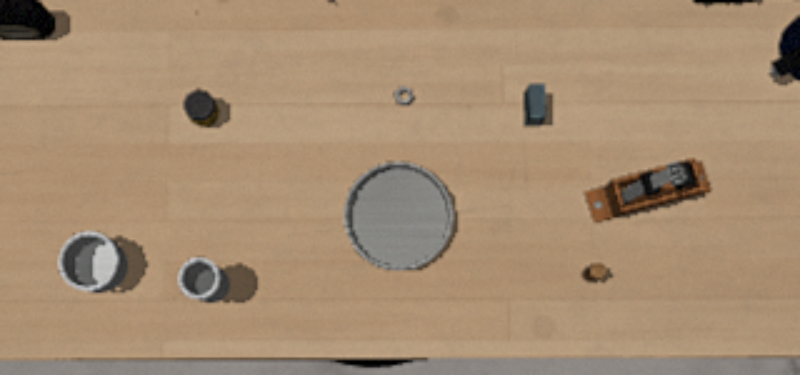

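View pics/b.png

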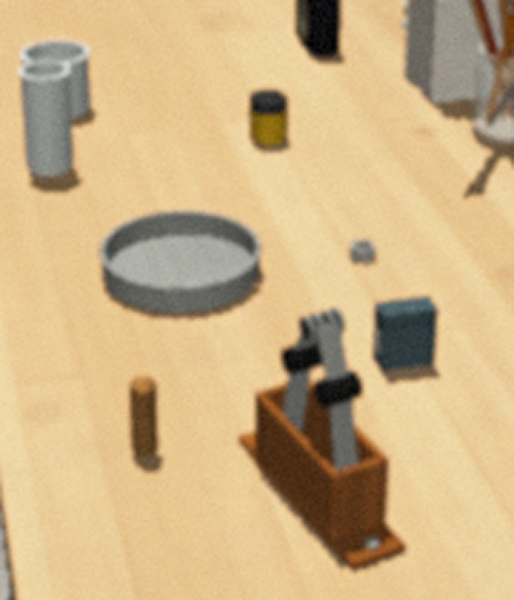

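Emit:
move_arm(steps=[0, 0, -0.116, 0.15, 0.4, 0, 1, 0, 0, -0.116, 0.15, 0.4, 0, 1, 0, 0, -0.116, 0.15, 0.4, 0, 1, 0, 0, -0.116, 0.15, 0.4, 0, 1, 0, 0, -0.116, 0.15, 0.4, 0, 1, 0, 0, -0.116, 0.15, 0.4, 0, 1, 0, 0, -0.116, 0.15, 0.4, 0, 1, 0, 0, -0.116, 0.15, 0.4, 0, 1, 0, 0, -0.116, 0.15, 0.4, 0, 1, 0, 0, -0.116, 0.15, 0.4, 0, 1, 0, 0, -0.116, 0.15, 0.4, 0, 1, 0, 0, -0.116, 0.15, 0.4, 0, 1])

```text
time: 2.4
tool_pos: [0.3506, -0.113, 0.2195]
ee_rot: [3.141, 0.0, 0.256]
wrist_force: [-0.8, -0.2, -0.2]
width: 0.094
finger_force: 0.0
```

Emit:
move_arm(steps=[0, 0, 0, 0.107, 0.416, 0, 1, 0, 0, 0, 0.107, 0.416, 0, 1, 0, 0, 0, 0.107, 0.416, 0, 1, 0, 0, 0, 0.107, 0.416, 0, 1, 0, 0, 0, 0.107, 0.416, 0, 1, 0, 0, 0, 0.107, 0.416, 0, 1, 0, 0, 0, 0.107, 0.416, 0, 1, 0, 0, 0, 0.107, 0.416, 0, 1, 0, 0, 0, 0.107, 0.416, 0, 1, 0, 0, 0, 0.107, 0.416, 0, 1, 0, 0, 0, 0.107, 0.416, -0.05, 1, 0, 0, 0, 0.107, 0.416, -0.1, 1])

```text
time: 3.6
tool_pos: [0.4603, 0.3027, 0.1204]
ee_rot: [-3.141, -0.005, 0.255]
wrist_force: [1.1, -0.1, -0.4]
width: 0.0939
finger_force: 0.0
```

Run:
```python
from h import *
print(get_obs()['tool_pos'].round(4), get_obs()['ee_rot'].round(4))
```

```text
[0.4603 0.3027 0.1204] [-3.1414 -0.0053  0.2552]
```

Emit:
move_arm(steps=[0, 0, 0, 0, 0, -0.04, 1, 0, 0, 0, 0, 0, -0.07, 1, 0, 0, 0, 0, 0, -0.0745, 1, 0, 0, 0, 0, 0, -0.0745, 1, 0, 0, 0, 0, 0, -0.0745, 0.5, 0, 0, 0, 0, 0, -0.0745, 0.5, 0, 0, 0, 0, 0, -0.0745, 0.5, 0, 0, 0, 0, 0, -0.0745, 0.5, 0, 0, 0, 0, 0, -0.0745, 0.5, 0, 0, 0, 0, 0, -0.0745, 0.5, 0, 0, 0, 0, 0, -0.0745, 0.5, 0, 0, 0, 0, 0, -0.0745, 0.5])

```text
time: 4.8
tool_pos: [0.4581, 0.3043, 0.0457]
ee_rot: [-3.141, -0.001, 0.258]
wrist_force: [-0.4, -0.1, 4.3]
width: 0.0584
finger_force: 29.8
```

Emit:
move_arm(steps=[0, 0, 0, 0, 0, 0.04, 0.5, 0, 0, 0, 0, 0, 0.08, 0.5, 0, 0, 0, 0, 0, 0.12, 0.5, 0, 0, 0, 0.05, -0.324, 0.12, 0.5, 0, 0, 0, 0.05, -0.324, 0.12, 0.5, 0, 0, 0, 0.05, -0.324, 0.12, 0.5, 0, 0, 0, 0.05, -0.324, 0.12, 0.5, 0, 0, 0, 0.05, -0.324, 0.12, 0.5, 0, 0, 0, 0.05, -0.324, 0.12, 0.5, 0, 0, 0, 0.05, -0.324, 0.12, 0.5, 0, 0, 0, 0.05, -0.324, 0.12, 0.5, 0, 0, 0, 0.05, -0.324, 0.09, 0.5])

```text
time: 6.0
tool_pos: [0.5106, -0.0209, 0.1383]
ee_rot: [3.139, -0.008, 0.256]
wrist_force: [0.3, 0.2, -0.9]
width: 0.0586
finger_force: 29.8
```

Emit:
move_arm(steps=[0, 0, 0, 0, 0, -0.04, 0.5, 0, 0, 0, 0, 0, -0.07, 0.5, 0, 0, 0, 0, 0, -0.08, 0.5, 0, 0, 0, 0, 0, -0.084, 0.5, 0, 0, 0, 0, 0, -0.084, 0.5, 0, 0, 0, 0, 0, -0.084, 0.5, 0, 0, 0, 0, 0, -0.084, 0.85, 0, 0, 0, 0, 0, -0.084, 0.85, 0, 0, 0, 0, 0, -0.084, 0.85, 0, 0, 0, 0, 0, -0.084, 0.85, 0, 0, 0, 0, 0, -0.084, 0.85, 0, 0, 0, 0, 0, -0.084, 0.85])

```text
time: 7.2
tool_pos: [0.5078, -0.0201, 0.0511]
ee_rot: [3.142, -0.0, 0.258]
wrist_force: [-0.2, 0.4, 1.3]
width: 0.0797
finger_force: 0.0
```

Run:
```python
from h import *
print(get_obs()['width'],get_obs()['tool_pos'])
```

```text
0.07972421042824666 [ 0.50784936 -0.02007752  0.05105479]
```

Emit:
move_arm(steps=[0, 0, 0, 0, 0, 0.04, 0.85, 0, 0, 0, 0, 0, 0.08, 0.85, 0, 0, 0, 0, 0, 0.11, 0.85, 0, 0, 0, -0.0715, 0.2024, 0.11, 0.8, 0, 0, 0, -0.0715, 0.2024, 0.11, 0.8, 0, 0, 0, -0.0715, 0.2024, 0.11, 0.8, 0, 0, 0, -0.0715, 0.2024, 0.11, 0.8, 0, 0, 0, -0.0715, 0.2024, 0.11, 0.8, 0, 0, 0, -0.0715, 0.2024, 0.11, 0.8, 0, 0, 0, -0.0715, 0.2024, 0.11, 0.8, 0, 0, 0, -0.0715, 0.2024, 0.07, 0.8, 0, 0, 0, -0.0715, 0.2024, 0.03, 0.8])

```text
time: 8.4
tool_pos: [0.4386, 0.1813, 0.0817]
ee_rot: [3.141, -0.005, 0.255]
wrist_force: [0.4, -0.2, -0.9]
width: 0.0751
finger_force: 0.0
```

```bash
cat > nest.py <<'E'
from h import *
from scipy.optimize import least_squares
import sys
def run(items,tag):
  for n in('top','side'):
    p,d=snapshot(n); np.savez(f'{n}{tag}.npz',p=p,d=d); P=cloud(n,d,d>0)
    for nm,c,R,h in items:
        Q=P[(np.hypot(P[:,0]-c[0],P[:,1]-c[1])<R+.012)&(P[:,2]>h-.005)&(P[:,2]<h+.008)]
        if len(Q)<10: print(n,nm,len(Q)); continue
        r=least_squares(lambda q:np.hypot(Q[:,0]-q[0],Q[:,1]-q[1])-(R-.0015),c,loss='soft_l1',f_scale=.001)
        print(n,nm,len(Q),r.x.round(4),'rms',np.sqrt(np.mean(r.fun**2)).round(4),Q[:,2].mean().round(4))
E
python3 - <<'E'
from nest import *
run([('dish',(.508,-.02),.058,.022),('cup',(.508,-.02),.03,.060)],1)
print(get_obs()['tool_pos'])
E
```

```text
top dish 265 [ 0.5095 -0.0178] rms 0.0099 0.023
top cup 122 [ 0.5093 -0.0182] rms 0.0014 0.0608
side dish 468 [ 0.5078 -0.0198] rms 0.0153 0.0221
side cup 211 [ 0.507 -0.022] rms 0.0018 0.0591
[0.43237259 0.1795252  0.07515166]
```

Emit:
move_arm(steps=[0, 0, 0, 0, 0, 0, 0.8, 0, 0, 0, 0, 0, -0.009, 0.8, 0, 0, 0, 0, 0, -0.009, 0.8, 0, 0, 0, 0, 0, -0.009, 0.3, 0, 0, 0, 0, 0, -0.009, 0.3, 0, 0, 0, 0, 0, -0.009, 0.3, 0, 0, 0, 0, 0, -0.009, 0.3, 0, 0, 0, 0, 0, -0.009, 0.3, 0, 0, 0, 0, 0, -0.009, 0.3, 0, 0, 0, 0, 0, -0.009, 0.3, 0, 0, 0, 0, 0, -0.009, 0.3, 0, 0, 0, 0, 0, -0.009, 0.3])

```text
time: 9.7
tool_pos: [0.4364, 0.1824, 0.0721]
ee_rot: [3.142, -0.0, 0.258]
wrist_force: [-0.1, 0.6, 1.2]
width: 0.0389
finger_force: 30.0
```

Emit:
move_arm(steps=[0, 0, 0, 0, 0, 0.04, 0.3, 0, 0, 0, 0, 0, 0.08, 0.3, 0, 0, 0, 0, 0, 0.11, 0.3, 0, 0, 0, 0.0716, -0.2024, 0.11, 0.3, 0, 0, 0, 0.0716, -0.2024, 0.11, 0.3, 0, 0, 0, 0.0716, -0.2024, 0.11, 0.3, 0, 0, 0, 0.0716, -0.2024, 0.11, 0.3, 0, 0, 0, 0.0716, -0.2024, 0.11, 0.3, 0, 0, 0, 0.0716, -0.2024, 0.11, 0.3, 0, 0, 0, 0.0716, -0.2024, 0.11, 0.3, 0, 0, 0, 0.0716, -0.2024, 0.11, 0.3, 0, 0, 0, 0.0716, -0.2024, 0.11, 0.3])

```text
time: 10.9
tool_pos: [0.5076, -0.0184, 0.1821]
ee_rot: [-3.141, -0.0, 0.26]
wrist_force: [0.1, 1.7, -1.0]
width: 0.0385
finger_force: 30.0
```

Run:
```python
from nest import *
run([('cup',(.508,-.02),.03,.060),('tube',(.508,-.02),.02,.198)],2)
print(get_obs()['tool_pos'])
```

```text
top cup 61 [ 0.5089 -0.0184] rms 0.0014 0.061
top tube 17 [ 0.5076 -0.0165] rms 0.0011 0.1993
side cup 199 [ 0.5069 -0.0221] rms 0.0017 0.0593
side tube 178 [ 0.507  -0.0216] rms 0.0068 0.1991
[ 0.50771279 -0.01881128  0.18217085]
```

Emit:
move_arm(steps=[0, 0, 0, 0, 0, -0.03, 0.3, 0, 0, 0, 0, 0, -0.06, 0.3, 0, 0, 0, 0, 0, -0.08, 0.3, 0, 0, 0, 0, 0, -0.095, 0.3, 0, 0, 0, 0, 0, -0.1, 0.3, 0, 0, 0, 0, 0, -0.1005, 0.3, 0, 0, 0, 0, 0, -0.1005, 0.3, 0, 0, 0, 0, 0, -0.1005, 0.7, 0, 0, 0, 0, 0, -0.1005, 0.7, 0, 0, 0, 0, 0, -0.1005, 0.7, 0, 0, 0, 0, 0, -0.1005, 0.7, 0, 0, 0, 0, 0, -0.1005, 0.7])

```text
time: 12.2
tool_pos: [0.508, -0.0201, 0.0816]
ee_rot: [3.141, -0.0, 0.258]
wrist_force: [-0.3, 0.1, 0.5]
width: 0.0656
finger_force: 0.0
```

Emit:
move_arm(steps=[0, 0, 0, 0, 0, 0.04, 0.7, 0, 0, 0, 0, 0, 0.08, 0.7, 0, 0, 0, 0, 0, 0.12, 0.7, 0, 0, 0, 0.028, -0.2735, 0.12, 1, 0, 0, 0, 0.028, -0.2735, 0.12, 1, 0, 0, 0, 0.028, -0.2735, 0.12, 1, 0, 0, 0, 0.028, -0.2735, 0.12, 1, 0, 0, 0, 0.028, -0.2735, 0.12, 1, 0, 0, 0, 0.028, -0.2735, 0.12, 1, 0, 0, 0, 0.028, -0.2735, 0.12, 1, 0, 0, 0, 0.028, -0.2735, 0.12, 1, 0, 0, 0, 0.028, -0.2735, 0.12, 1])

```text
time: 13.4
tool_pos: [0.536, -0.2923, 0.2016]
ee_rot: [-3.141, -0.0, 0.259]
wrist_force: [0.6, 0.2, 0.8]
width: 0.0943
finger_force: 0.0
```

Run:
```python
from nest import *
run([('dish',(.508,-.02),.058,.022),('cup',(.508,-.02),.03,.060),('tube',(.508,-.02),.02,.097)],3)
print(get_obs()['tool_pos'])
g=np.load('side3.npz')['p'];a=cv2.resize(g[180:400,230:430],(545,600),interpolation=cv2.INTER_CUBIC)
cv2.imwrite('pics/c.png',a[:,:,::-1])
# dowel yaw: refine from top first picture
for n in('top','side'):
    f=np.load(n+'0.npz');m=None
    u,v=(407,278) if n=='top' else (292,334)
    c=f['p'][v-24:v+24,u-16:u+16]; cv2.imwrite(f'pics/dw_{n}.png',cv2.resize(c,(400,600),interpolation=cv2.INTER_NEAREST)[:,:,::-1])
x=np.hstack([cv2.imread('pics/dw_top.png'),cv2.imread('pics/dw_side.png')]);cv2.imwrite('pics/dw.png',x)
```

```text
top dish 267 [ 0.5098 -0.0179] rms 0.0134 0.0226
top cup 137 [ 0.5093 -0.0183] rms 0.0041 0.0609
top tube 84 [ 0.5095 -0.0179] rms 0.0014 0.0978
side dish 473 [ 0.5079 -0.0196] rms 0.0153 0.0222
side cup 239 [ 0.508  -0.0164] rms 0.0053 0.0605
side tube 139 [ 0.5073 -0.0218] rms 0.0018 0.0961
[ 0.5361643  -0.29203298  0.20190394]
```

View pics/c.png

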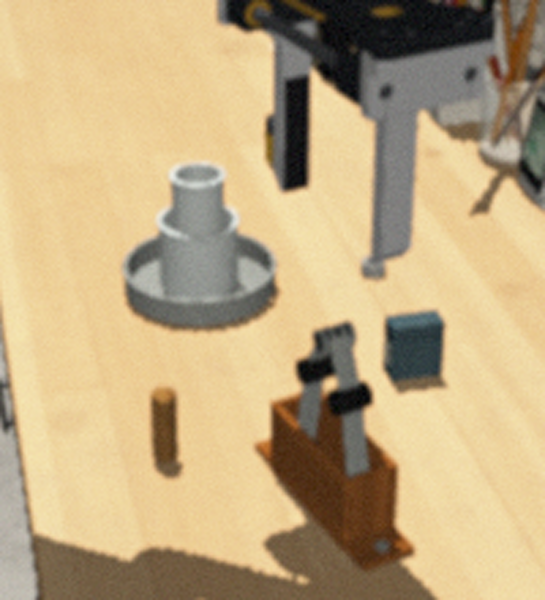

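View pics/dw.png

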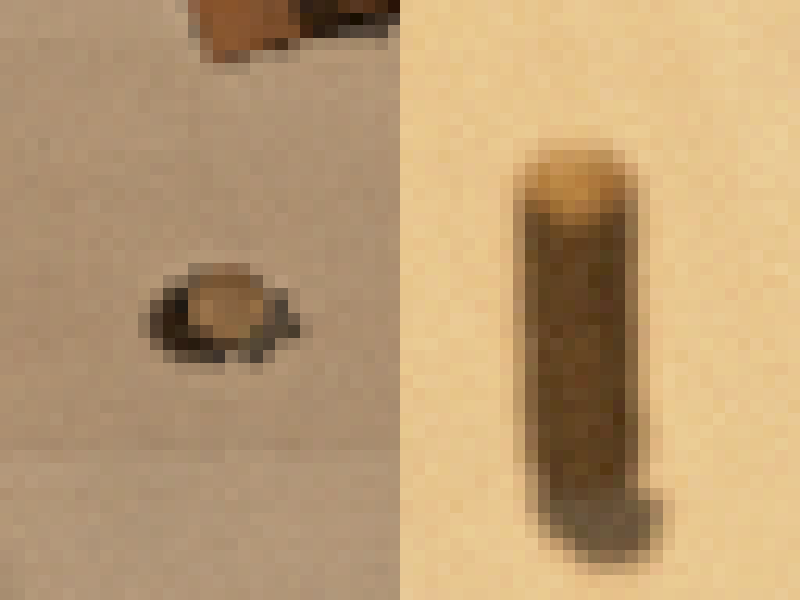

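Emit:
move_arm(steps=[0, 0, 0, 0, 0, -0.04, 1, 0, 0, 0, 0, 0, -0.08, 1, 0, 0, 0, 0, 0, -0.11, 1, 0, 0, 0, 0, 0, -0.1225, 1, 0, 0, 0, 0, 0, -0.1225, 1, 0, 0, 0, 0, 0, -0.1225, 0.6, 0, 0, 0, 0, 0, -0.1225, 0.52, 0, 0, 0, 0, 0, -0.1225, 0.48, 0, 0, 0, 0, 0, -0.1225, 0.48, 0, 0, 0, 0, 0, -0.1225, 0.48, 0, 0, 0, 0, 0, -0.1225, 0.48, 0, 0, 0, 0, 0, -0.1225, 0.48])

```text
time: 14.7
tool_pos: [0.5361, -0.2937, 0.0794]
ee_rot: [3.141, -0.0, 0.258]
wrist_force: [0.8, 0.1, 1.5]
width: 0.0458
finger_force: 9.0
```

Emit:
move_arm(steps=[0, 0, 0, 0, 0, 0.01, 0.48, 0, 0, 0, 0, 0, 0.025, 0.48, 0, 0, 0, 0, 0, 0.045, 0.48, 0, 0, 0, 0, 0, 0.065, 0.48, 0, 0, 0, 0, 0, 0.085, 0.48, 0, 0, 0, 0, 0, 0.1, 0.48, 0, 0, 0, 0, 0, 0.1, 0.48, 0, 0, 0, 0, 0, 0.1, 0.48])

```text
time: 15.5
tool_pos: [0.536, -0.2936, 0.1792]
ee_rot: [3.141, -0.0, 0.258]
wrist_force: [0.6, 0.2, -0.7]
width: 0.0454
finger_force: 7.2
```

Run:
```python
from h import *
p,d=snapshot('side');np.savez('side4.npz',p=p,d=d)
print(get_obs()['tool_pos'],get_obs()['width'],get_obs()['finger_force'])
for o in['tongs_grip','tongs_jaws']:
    print(o,[(round(s['score'],2),np.round(s['uv'],1)) for s in spot_point('side',o)[:2]])
s=silhouettes('side','tongs')[0]; P=cloud('side',d,s['pixels']); print(s['score'],P.min(0),P.max(0))
a=cv2.resize(p[150:370,250:450],(545,600),interpolation=cv2.INTER_CUBIC)
cv2.imwrite('pics/d.png',a[:,:,::-1])
```

```text
[ 0.53552869 -0.29328706  0.1781407 ] 0.04527670854645651 7.1674903482198715
tongs_grip [(0.87, array([353.5, 261.7]))]
tongs_jaws [(0.94, array([349. , 306.7])), (0.35, array([352.6, 260.2]))]
0.6 [ 5.18532324e-01 -3.20226370e-01 -2.96490701e-04] [0.66974632 0.1741896  0.2270351 ]
```

View pics/d.png

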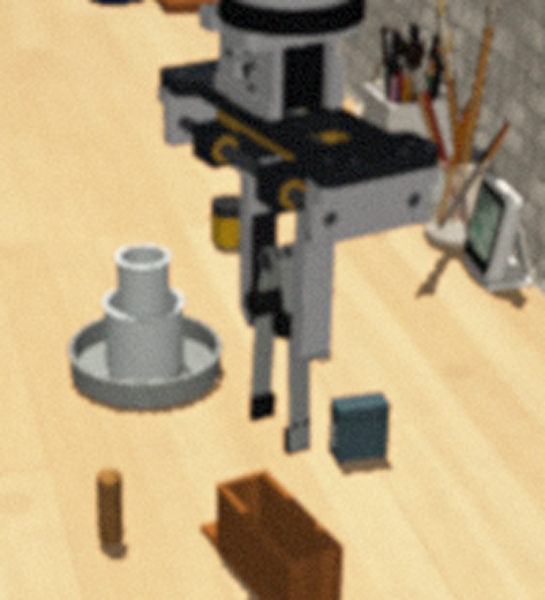

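```bash
cat > tg.py <<'E'
from h import *
def proj(n,X):
    m=camera_model(n); return cv2.projectPoints(np.array([X],float),np.array(m['rvec'],float),np.array(m['tvec'],float),np.array([[m['fx'],0,m['cx']],[0,m['fy'],m['cy']],[0,0,1]]),None)[0].ravel().round(1)
def bands(n,d,tp,yaw,zs):
    P=cloud(n,d,d>0); c,s=np.cos(yaw),np.sin(yaw)
    q=P-np.r_[tp[:2],0]; L=np.c_[q[:,0]*c+q[:,1]*s,-q[:,0]*s+q[:,1]*c,P[:,2]]
    for z0,z1 in zs:
        Q=L[(abs(L[:,0])<.03)&(abs(L[:,1])<.04)&(L[:,2]>z0)&(L[:,2]<z1)]
        if len(Q)>3: print(n,z0,len(Q),'x',np.percentile(Q[:,0],[3,50,97]).round(4),'y',np.percentile(Q[:,1],[3,50,97]).round(4),'zmin',Q[:,2].min().round(4))
E
python3 - <<'E'
from tg import *
print(proj('side',(.536,-.2935,.184)),proj('side',(.536,-.2935,.1125)))
d=np.load('side4.npz')['d']
bands('side',d,(.536,-.2935),.258,[(.09,.104),(.104,.12),(.12,.135),(.135,.15),(.17,.2)])
p,d=snapshot('top');bands('top',d,(.536,-.2935),.258,[(.09,.104),(.104,.12),(.12,.135),(.135,.15),(.17,.2)])
P=cloud('top',d,d>0);Q=P[(P[:,0]>.42)&(P[:,0]<.47)&(P[:,1]>-.25)&(P[:,1]<-.2)&(P[:,2]>.04)];print(Q.mean(0),len(Q))
print([(round(s['score'],2),onz(n,s['uv'],0).round(4)) for n in('top','side') for s in spot_point(n,'dowel')[:1]])
print(get_obs()['tool_pos'])
E
```

```text
[353.5 264. ] [352.5 304.5]
side 0.104 143 x [-0.0094 -0.0032  0.0052] y [-0.0256 -0.0178  0.0203] zmin 0.1059
side 0.12 151 x [-0.0084 -0.0017  0.0057] y [-0.0247 -0.0174  0.0218] zmin 0.1201
side 0.135 144 x [-0.0088 -0.0022  0.0054] y [-0.0234 -0.0202  0.0206] zmin 0.1352
side 0.17 571 x [-0.0134 -0.0074  0.0073] y [-0.0361 -0.0173  0.0294] zmin 0.17
[ 0.4465957  -0.22414647  0.04705748] 36
[(0.48, array([ 0.4494, -0.2247,  0.    ])), (0.49, array([ 0.4478, -0.229 ,  0.    ]))]
[ 0.53561583 -0.29334511  0.17805814]
```

Emit:
move_arm(steps=[0, 0, 0, -0.03, 0.022, 0, 0.48, 0, 0, 0, -0.06, 0.044, 0, 0.48, 0, 0, 0, -0.08, 0.059, 0, 0.48, 0, 0, 0, -0.0903, 0.0667, 0, 0.48, 0, 0, 0, -0.0903, 0.0667, -0.02, 0.48, 0, 0, 0, -0.0903, 0.0667, -0.04, 0.48, 0, 0, 0, -0.0903, 0.0667, -0.04, 0.48, 0, 0, 0, -0.0903, 0.0667, -0.04, 0.48])

```text
time: 16.65
tool_pos: [0.4458, -0.227, 0.139]
ee_rot: [-3.141, 0.0, 0.258]
wrist_force: [0.8, 0.5, -1.2]
width: 0.0455
finger_force: 7.2
```

Run:
```python
from tg import *
p,d=snapshot('side')
tp=get_obs()['tool_pos'];print(tp,get_obs()['width'])
bands('side',d,(.4457,-.2269),.258,[(.006,.02),(.02,.035),(.035,.05),(.064,.085),(.085,.1)])
print([(round(s['score'],2),s['uv']) for s in spot_point('side','tongs_jaws')[:1]],proj('side',(.4457,-.2269,tp[2]-.066)))
a=cv2.resize(p[220:380,220:365],(544,600),interpolation=cv2.INTER_CUBIC)
cv2.imwrite('pics/e.png',a[:,:,::-1])
```

```text
[ 0.44626487 -0.22729455  0.13982462] 0.04544427772229859
side 0.006 64 x [-0.0092 -0.0041  0.0039] y [-0.0103 -0.0069 -0.0006] zmin 0.006
side 0.02 71 x [-0.0095 -0.0042  0.0042] y [-0.0102 -0.0067  0.0019] zmin 0.0203
side 0.035 101 x [-0.0091 -0.003   0.0054] y [-0.0098 -0.0048  0.0045] zmin 0.035
side 0.064 180 x [-0.0095 -0.0022  0.0055] y [-0.0254  0.014   0.0209] zmin 0.065
side 0.085 131 x [-0.0083 -0.0015  0.0054] y [-0.0246 -0.0203  0.0218] zmin 0.0851
[(0.95, [286.1, 312.3])] [289.3 310.4]
```

View pics/e.png

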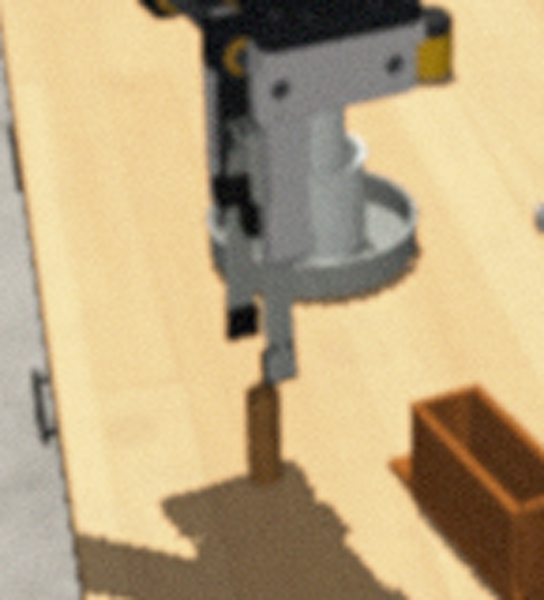

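Emit:
move_arm(steps=[0, 0, 0, 0, 0, -0.015, 0.48, 0, 0, 0, 0, 0, -0.03, 0.48, 0, 0, 0, 0, 0, -0.041, 0.48, 0, 0, 0, 0, 0, -0.041, 0.48, 0, 0, 0, 0, 0, -0.041, 0.48, 0, 0, 0, 0, 0, -0.041, 0.46, 0, 0, 0, 0, 0, -0.041, 0.44, 0, 0, 0, 0, 0, -0.041, 0.42, 0, 0, 0, 0, 0, -0.041, 0.4, 0, 0, 0, 0, 0, -0.041, 0.38, 0, 0, 0, 0, 0, -0.041, 0.36, 0, 0, 0, 0, 0, -0.041, 0.36])

```text
time: 17.95
tool_pos: [0.446, -0.227, 0.0986]
ee_rot: [3.141, -0.001, 0.258]
wrist_force: [-0.6, 0.5, 1.9]
width: 0.0394
finger_force: 30.0
```

Run:
```python
from tg import *
p,d=snapshot('side')
o=get_obs();print(o['tool_pos'],o['width'],o['finger_force'],o['wrist_force'])
bands('side',d,(.4457,-.2269),.258,[(.006,.02),(.025,.041),(.045,.055),(.055,.08)])
```

```text
[ 0.44597589 -0.22704726  0.09858836] 0.03913281599922849 30.00011533498764 [-1.09434003  0.13098779  2.8755688 ]
side 0.006 64 x [-0.0103 -0.005   0.0036] y [-0.0102 -0.007   0.001 ] zmin 0.0063
side 0.025 106 x [-0.0102 -0.0068  0.0062] y [-0.0173 -0.014   0.0097] zmin 0.0261
side 0.045 92 x [-0.009  -0.0038  0.004 ] y [-0.0173 -0.0028  0.0147] zmin 0.0451
side 0.055 189 x [-0.0081 -0.0018  0.0047] y [-0.0177 -0.0137  0.0151] zmin 0.0551
```

Emit:
move_arm(steps=[0, 0, 0, 0, 0, 0.005, 0.36, 0, 0, 0, 0, 0, 0.02, 0.36, 0, 0, 0, 0, 0, 0.04, 0.36, 0, 0, 0, 0, 0, 0.06, 0.36, 0, 0, 0, 0, 0, 0.08, 0.36, 0, 0, 0, 0, 0, 0.1, 0.36, 0, 0, 0, 0, 0, 0.12, 0.36, 0, 0, 0, 0, 0, 0.14, 0.36, 0, 0, 0, 0, 0, 0.147, 0.36, 0, 0, 0, 0, 0, 0.147, 0.36, 0, 0, 0, 0.006, 0.02, 0.147, 0.36, 0, 0, 0, 0.012, 0.04, 0.147, 0.36])

```text
time: 19.2
tool_pos: [0.457, -0.1864, 0.2431]
ee_rot: [-3.139, 0.002, 0.256]
wrist_force: [0.3, 0.7, -0.9]
width: 0.0393
finger_force: 30.0
```

Emit:
move_arm(steps=[0, 0, 0, 0.006, 0.02, 0, 0.36, 0, 0, 0, 0.012, 0.04, 0, 0.36, 0, 0, 0, 0.02, 0.065, 0, 0.36, 0, 0, 0, 0.028, 0.09, 0, 0.36, 0, 0, 0, 0.035, 0.115, 0, 0.36, 0, 0, 0, 0.042, 0.14, 0, 0.36, 0, 0, 0, 0.048, 0.157, 0, 0.36, 0, 0, 0, 0.0505, 0.167, 0, 0.36, 0, 0, 0, 0.0505, 0.167, 0, 0.36, 0, 0, 0, 0.0505, 0.167, 0, 0.36, 0, 0, 0, 0.0505, 0.167, 0, 0.36])

```text
time: 20.3
tool_pos: [0.5078, -0.0207, 0.2447]
ee_rot: [3.141, 0.001, 0.257]
wrist_force: [0.7, 0.1, -0.7]
width: 0.039
finger_force: 30.0
```

Run:
```python
from tg import *
o=get_obs();print(o['tool_pos'],o['width'],o['finger_force'],o['wrist_force'])
p,d=snapshot('side')
t=(.508,-.0202)
bands('side',d,t,.258,[(.085,.1),(.14,.152),(.152,.163),(.165,.172),(.172,.185),(.195,.215)])
for s in spot_point('side','dowel')[:2]:print(s,proj('side',(.508,-.0202,.147)))
a=cv2.resize(p[110:310,220:400],(540,600),interpolation=cv2.INTER_CUBIC)
cv2.imwrite('pics/f.png',a[:,:,::-1])
```

```text
[ 0.50784318 -0.02069093  0.24469472] 0.039047687036933586 29.99944031238556 [ 0.69303747  0.13850211 -0.73004909]
side 0.085 244 x [-0.0204 -0.0005  0.0167] y [-0.0207 -0.0034  0.0184] zmin 0.085
side 0.14 15 x [-0.0104 -0.0056  0.0019] y [-0.0101 -0.0068 -0.0011] zmin 0.1474
side 0.152 42 x [-0.0107 -0.0052  0.0027] y [-0.0101 -0.0074 -0.0015] zmin 0.1527
side 0.165 21 x [-0.011  -0.0055  0.0031] y [-0.0101 -0.0063 -0.0021] zmin 0.1655
side 0.172 74 x [-0.0104 -0.0074  0.0053] y [-0.0178 -0.0131  0.0095] zmin 0.1724
side 0.195 121 x [-0.0091 -0.003   0.0036] y [-0.0187 -0.0042  0.015 ] zmin 0.1952
{'uv': [302.5, 219.5], 'score': 0.68} [301.5 220.3]
```

View pics/f.png

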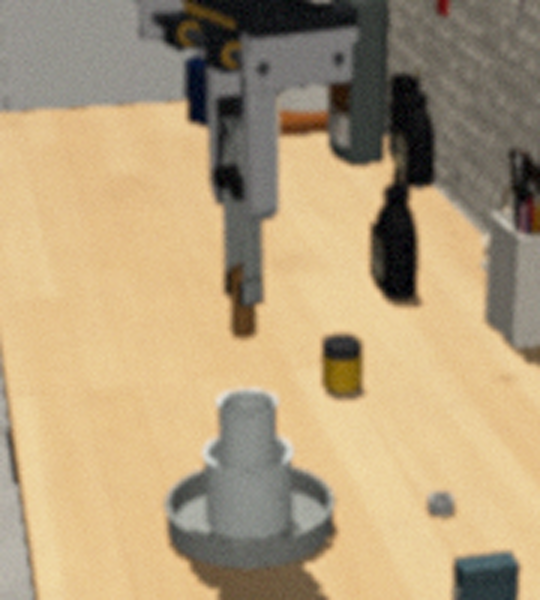

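Emit:
move_arm(steps=[0, 0, 0, 0.001, 0.0005, 0, 0.36, 0, 0, 0, 0.002, 0.001, 0, 0.36, 0, 0, 0, 0.002, 0.001, 0, 0.36, 0, 0, 0, 0.002, 0.001, 0, 0.36, 0, 0, 0, 0.002, 0.001, 0, 0.36])

```text
time: 20.9
tool_pos: [0.5101, -0.0188, 0.245]
ee_rot: [3.141, 0.0, 0.258]
wrist_force: [-0.1, -0.0, -1.2]
width: 0.0388
finger_force: 30.0
```

Run:
```python
from nest import *
from tg import bands
d=snapshot('side')[1]
bands('side',d,(.508,-.0202),.258,[(.085,.1),(.145,.163),(.165,.172)])
o=get_obs();print(o['tool_pos'],o['qvel'].round(3),o['width'])
print(close_job())
```

```text
side 0.085 234 x [-0.0197 -0.0004  0.0169] y [-0.0209 -0.0036  0.0187] zmin 0.085
side 0.145 59 x [-0.0079 -0.0027  0.0059] y [-0.0094 -0.0051  0.0012] zmin 0.1461
side 0.165 23 x [-0.0076 -0.0039  0.0036] y [-0.0104 -0.007  -0.0002] zmin 0.165
[ 0.51012063 -0.01880268  0.24500171] [ 0.001 -0.     0.001 -0.001  0.     0.001] 0.03915186497412494
the job is handed in; nothing more can be done
None
```

The job is handed in: dish, cup and tube are nested and released, and the tongs hold the dowel end upright about 5 cm above the tube's mouth, centred to within about 1 mm by the side camera. The simulator gave no verdict.

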